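Put the pump back in the refilled soap dispenser

TASK

The soap dispenser has just been refilled and its pump is parked in the drinking glass. Put the pump back: thread its tube through the off-centre hole in the bottle's neck and push it fully home, with the spout over the little dish; then let the head come up, press it all the way down to prime the pump and let it spring back. Leave the glass standing upright and do not knock the other things about.

Things in the scene. Friction and masses are not known exactly. Their poses are not given: they have to be found in the camera images.
- caddy: White stoneware soap dispenser, one heavy piece fixed to the worktop: a round bottle 80 mm across with a 32 mm wide neck, mouth 140 mm above the worktop, hollow down to 8 mm; joined to its front a round open dish, 88 mm across, 18 mm high. Origin on the worktop at the back of the bottle, 40 mm behind its axis; z up, -x from the bottle to the dish, whose middle is 75 mm from the bottle's axis.
- neck_mouth (a point): Centre of the neck's top, a grey stopper 31 mm wide on which the collar rests when home; axes as the dispenser's. Its tube hole, 17 mm wide, 18 mm deep, is 3.5 mm off this centre, to a side that varies and no reading tells (a tiny vent is across from it): see it or feel for it. 24 to 30 mm down rubber lips narrow it to 11 mm: push with 10 to 15 N to enter them, then 5 to 10 N all the way.
- pump: Loose steel pump, 150 g: stiff tube 14 mm wide, 128 mm long, end bevelled 1 x 2 mm; above it a knurled collar 44 mm wide, 16 mm high, then a stem and sprung head with spout. Origin on the axis at the collar's underside, z to the head, spout along -x. Starts leaning in the glass at about 35 degrees, head out, spout on the lower side, collar clear of the rim. Home, its origin is at the mouth.
- tube_tip (a point): Centre of the tube's free end, 128 mm below the pump's origin.
- pump_head (a joint): How far the sprung head is pressed into the pump, m: 0 up, 0.010 all the way down. The spring takes 3 N at the start and 7 N at the bottom.
- head_top (a point): Centre of the top of the pump head, a round cap 25 mm in diameter and 12 mm high; 40 mm above the pump's origin when up.
- spout_end (a point): End of the spout, a 9 mm thick tube; 49 mm from the pump's axis on its -x side, 28 mm above the pump's origin when up.
- glass: Clear drinking glass, 81 mm across the rim, 93 mm high, 0.22 kg, in which the pump leans. Origin at the centre of its underside, z up.
- dish_soap_bottle: Bystander: green and clear washing-up liquid bottle, 52 x 86 x 219 mm. Origin at the centre of its underside.
- spotted_mug: Bystander: white mug with beige spots, 92 x 127 x 107 mm. Origin at the centre of its underside.
- gold_lid_jar: Bystander: clear glass jar with a gold lid, 63 mm across, 110 mm high. Origin at the centre of its underside.
Not all that is in view belongs to the job. What is shaped like the pump but pink is not meant.

How it is judged:
By the outcome, as a careful person would: the job done as asked, in the order asked, and still so for the second after the job is handed in, with the robot touching nothing.
It also fails if it takes over 67 s, if anything falls off the work surface, if the arm or the gripper's body presses on something with over 40 N, if the wrist force passes 120 N, or if a joint passes its speed limit or range.

ROBOT

A 6-joint arm with a two-finger parallel gripper is mounted at the origin on a cart in front of the work surface, level with it; the furniture and walls round the work are solid. World frame = base frame: x ahead of the robot, y to its left, z up, the work surface at z = 0. Lengths are in m, angles in degrees, forces in N, time in s.
With the tool pointing down it reaches from about 0.4 to 0.825 m from the base axis. Payload 7 kg.
Tool frame: the origin (TCP) lies at the very end of the fingers, on their centre line; the grasp point (between the pads) lies 19 mm behind it; z points along the fingers, y is the line along which they close (so a half turn about z gives the same grasp; the last joint's range is limited). The gripper opens to 88 mm and grips with 3 to 60 N. Pads are 19 mm wide; open, the fingers measure 130 mm over their backs; the gripper's body (78 mm by 193 mm) begins 47 mm behind the grasp point.
Start: joints at [91.908, 20.546, 0.682, 0, -70.136, -16.507], TCP at [0.17, 0.653, 0.227] pointing down, gripper open.
Joint ranges: [-176.03, 176.03], [-82.01, 121.73], [-58.28, 71.71], [-173.87, 95.51], [-174.79, -0.11], [-173.66, 173.66]. Speed limits (degrees/s): [136.94, 136.94, 172.46, 180, 180, 180].

INTERFACE

Orientations are given as [roll, pitch, yaw] about the fixed x, y, z axes, in that order (R = Rz(yaw) Ry(pitch) Rx(roll)).
In Python, from plant import get_state, capture, close_job, regions_of gives the robot as it stands.
- The arm moves only by the tool jog_arm, never from a script. Its argument "moves" is a list of rows, each a list of 3 entries, a list of its own where there are three numbers: the shift along the tool's x, y, z in cm, then the turn about the tool's z in degrees, then the finger opening in cm, from 0 to 8.76. A call has 1 to 12 rows; each row shifts and turns the commanded pose from where the row before left it, along the tool's axes as they then stand; what a row does not reach is not made up. A row lasts 1/8 s, in which the tool goes at most 62.5 mm and 10.7 degrees, less where a joint would pass 70% of its speed; a pose out of reach is approached as far as the arm can. A call is refused whole if a number of a shift passes 6.25 or a number of a turn 10.7, either way. A call with a gripper value outside its range is refused whole. The fingers move at their own pace and stop on an object; "newtons" is the grip in N (left out, the last holds). Time passes only in rows, so rows that do not move let the fingers close. It gives the time, the measured TCP pose, the force, the opening and the grip force at its end, in the units of the state.
- get_state(): the state, without advancing time (a new reading comes with each control period).
- capture(name): name is "scene" or "top" or "wrist"; returns a dict with "pixels" (480x640x3 uint8, blue, green, red), "mtx" (3x3 intrinsics, pixels), "world_from_camera" (4x4, takes a point from camera to world coordinates); the wrist camera has in their place "hand_eye" (4x4, takes a point from camera to tool coordinates, whose origin is the TCP and whose axes are the flange's). Camera axes: x right, y down, z forward; pixel columns grow to the right and rows downward; lengths in m; the calibration is good to about 2 mm. A picture is of the moment at which its call begins: read the wrist's pose just before it. There is no depth.
- close_job(): hands the job in; it is judged then, once.
Trained networks look in a picture, given as the dict that the camera call returned (one of the last four; its "shot" number tells which), for a name from the list of things; names that differ only in an ending like _2 or _b are one class to them, and where a whole thing is asked for, a point or a joint stands for the part that bears it (a point fixed in the world has none). Each returns a list of dicts, best first, with "confidence" (0 to 1); they miss things now and then, are a little off and sometimes report something else, mostly with a low value. They report only what shows in the picture. A call takes as long as a camera call. They do not tell look-alikes from the thing itself.
- regions_of(picture, thing): "pixels" (480x640 bool, what is visible of it) and "pixel" ([column, row] in pixels, amid what is visible of it).
The state is a dict: "time_s": time; "joints": joint angles; "qd": joint speeds; "joint_torque": joint torques, N m; "tcp_pos": TCP position; "eef_rot": TCP orientation; "contact_force": force on the tool from outside, world axes, zero at the start; "moment": the same for the moment, N m; "gripper_width": finger opening in m; "gripper_force": force on a finger pad.
Only numpy, scipy, OpenCV 4.12 (cv2) and the standard library are available. Lean on these libraries where they do the work, as an engineer would, in place of code of your own. Each camera call takes 0.05 s, during which the arm holds its last target. There are 200 camera calls.

## Working session

There is one attempt and no reset: what is moved stays moved. The work goes in short steps, Python scripts to look and compute and a tool call to move; the robot and the scene stay as the last step left them, time stands still between calls to the robot, and variables do not carry over. Pictures are saved under pics/ and viewed, at most 10 in all, crops included, and the job is handed in when it is done.

Besides the shell and the picture viewer there is one more tool, called as name(argument=value, ...) on one line, values as JSON. jog_arm: Moves the arm, as the interface text tells. Its arguments: {"type":"object","properties":{"moves":{"type":"array"},"newtons":{"type":"number"}},"required":["moves"]}

```bash
mkdir -p pics; ls
cat > h.py <<'E'
import numpy as np, cv2
from plant import get_state, capture, close_job, regions_of
from scipy.spatial.transform import Rotation as R
def cam(p):
    if 'world_from_camera' in p: return p['mtx'],p['world_from_camera']
    s=p['st']; T=np.eye(4); T[:3,:3]=R.from_euler('xyz',s['eef_rot'],degrees=True).as_matrix(); T[:3,3]=s['tcp_pos']
    return p['mtx'],T@p['hand_eye']
def shot(n):
    s=get_state(); p=capture(n); p['st']=s; return p
def ray(p,px):
    K,T=cam(p); d=T[:3,:3]@np.linalg.solve(K,[px[0],px[1],1]); return T[:3,3],d/np.linalg.norm(d)
def at_z(p,px,z):
    o,d=ray(p,px); return o+d*(z-o[2])/d[2]
def proj(p,X):
    K,T=cam(p); c=T[:3,:3].T@(np.asarray(X,float)-T[:3,3]); u=K@c; return u[:2]/u[2]
def tri(rs):
    A=sum(np.eye(3)-np.outer(d,d) for o,d in rs); b=sum((np.eye(3)-np.outer(d,d))@o for o,d in rs); return np.linalg.solve(A,b)
E
python3 - <<'E'
from h import *
print(get_state())
for n in ['scene','top','wrist']:
    p=shot(n); cv2.imwrite(f'pics/{n}0.png',p['pixels']); 
    K,T=cam(p); print(n,K[0,0],K[:2,2],T.round(3).tolist())
    for t in ['caddy','pump','glass','dish_soap_bottle','spotted_mug','gold_lid_jar']:
        print(t,[(np.round(r['pixel']).tolist(),round(r['confidence'],2),int(r['pixels'].sum())) for r in regions_of(p,t)])
E
```

```text
pics
{'time_s': 0.0, 'joints': array([ 9.19081341e+01,  2.05909572e+01,  6.32989990e-01, -2.04394011e-02,
       -7.01359252e+01, -1.65077290e+01]), 'qd': array([-0.01145222, -0.02423454, -0.00058838, -0.00599448, -0.05069084,
       -0.0170372 ]), 'joint_torque': array([ 3.16430132e-04, -5.82714593e+01,  2.93050826e+01,  6.99717432e+00,
        7.11073910e-03, -1.48600216e-04]), 'tcp_pos': array([0.17003386, 0.65271747, 0.22562113]), 'eef_rot': array([ 1.79904518e+02, -8.25935477e-03, -1.46065489e+01]), 'contact_force': array([ 0.57435046, -0.51527999, -0.55761557]), 'moment': array([-0.05475299,  0.03293428, -0.02562471]), 'gripper_force': 0.0, 'gripper_width': 0.0877964864874765}
scene 476.5378742094692 [315.48318684 235.35063095] [[0.622, -0.609, 0.493, -0.049], [-0.783, -0.471, 0.406, -0.436], [-0.015, -0.638, -0.769, 1.014], [0.0, 0.0, 0.0, 1.0]]
caddy [([275.0, 234.0], 0.93, 1801)]
pump [([324.0, 296.0], 0.67, 445), ([396.0, 300.0], 0.65, 396)]
glass [([414.0, 306.0], 0.73, 1044)]
dish_soap_bottle [([354.0, 221.0], 0.69, 1619)]
spotted_mug [([202.0, 190.0], 0.57, 1294)]
gold_lid_jar [([462.0, 305.0], 0.79, 1324)]
top 498.1380788488521 [317.5786302  242.79157675] [[-0.012, -0.99, 0.139, 0.398], [-1.0, 0.009, -0.017, 0.054], [0.015, -0.139, -0.99, 1.229], [0.0, 0.0, 0.0, 1.0]]
caddy [([257.0, 272.0], 0.85, 2005)]
pump [([355.0, 290.0], 0.84, 561), ([430.0, 269.0], 0.77, 455), ([255.0, 272.0], 0.56, 2036)]
glass [([431.0, 245.0], 0.72, 1001)]
dish_soap_bottle [([326.0, 206.0], 0.62, 1024)]
spotted_mug [([147.0, 274.0], 0.7, 1794)]
gold_lid_jar [([468.0, 223.0], 0.65, 970), ([429.0, 277.0], 0.61, 168)]
wrist 336.89265078953827 [321.07843116 244.38146401] [[-0.252, -0.938, -0.238, 0.234], [-0.968, 0.244, 0.062, 0.636], [0.0, 0.246, -0.969, 0.385], [0.0, 0.0, 0.0, 1.0]]
caddy []
pump []
glass []
dish_soap_bottle []
spotted_mug []
gold_lid_jar []
```

Run:
```python
import cv2,numpy as np
a=cv2.imread('pics/scene0.png')[140:400,120:520]; b=cv2.imread('pics/top0.png')[150:350,100:520]
a=cv2.resize(a,(800,520)); b=cv2.resize(b,(798,380),interpolation=cv2.INTER_CUBIC)
cv2.imwrite('pics/a.png',a); cv2.imwrite('pics/b.png',b)
```

```text
(no output)
```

View pics/a.png

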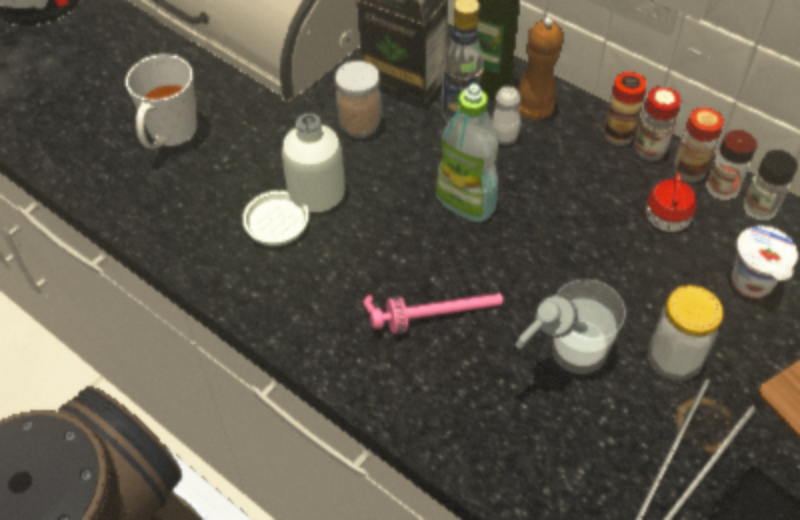

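View pics/b.png

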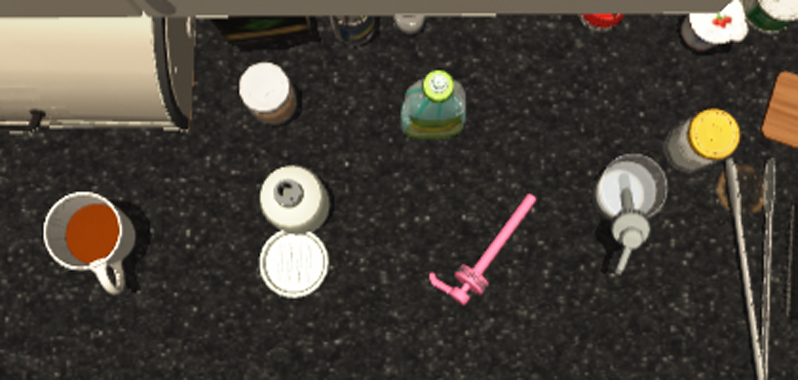

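Candidates for the pump: pink one lying on the worktop (top px ~355,290) and grey steel one leaning in the glass (top px ~430,269, head at ~431,272, spout to ~426,292). The grey one in the glass fits; the dispenser is at top px ~(255,262). I'll confirm in an enlarged crop and triangulate.

Run:
```python
from h import *
S=shot('scene'); T=shot('top')
def regs(p,t): return regions_of(p,t)
g={}
for t in ['glass','gold_lid_jar','dish_soap_bottle','caddy','pump','spotted_mug']:
    for n,p in (('S',S),('T',T)):
        for r in regs(p,t)[:2]:
            m=r['pixels']; ys,xs=np.nonzero(m); print(t,n,np.round(r['pixel']),'bbox',xs.min(),xs.max(),ys.min(),ys.max())
a=cv2.resize(S['pixels'][265:345,370:480],(550,400),interpolation=cv2.INTER_CUBIC)
b=cv2.resize(T['pixels'][215:315,395:455],(240,400),interpolation=cv2.INTER_CUBIC)
cv2.imwrite('pics/c.png',np.hstack([a,b]))
a=cv2.resize(S['pixels'][190:270,235:305],(350,400),interpolation=cv2.INTER_CUBIC)
b=cv2.resize(T['pixels'][225:315,225:285],(400,600),interpolation=cv2.INTER_CUBIC)[:400]
cv2.imwrite('pics/d.png',np.hstack([a,b]))
```

```text
glass S [415. 302.] bbox 395 432 280 326
glass T [433. 244.] bbox 411 450 231 264
gold_lid_jar S [463. 306.] bbox 444 481 283 330
gold_lid_jar T [470. 226.] bbox 449 489 207 240
dish_soap_bottle S [354. 219.] bbox 338 369 182 251
dish_soap_bottle T [325. 210.] bbox 311 344 187 222
caddy S [272. 235.] bbox 243 291 197 262
caddy T [256. 270.] bbox 237 272 236 306
caddy T [430. 269.] bbox 422 442 250 293
pump S [326. 296.] bbox 302 371 287 306
pump S [462. 302.] bbox 444 481 283 330
pump T [352. 290.] bbox 326 381 252 309
pump T [427. 270.] bbox 422 441 250 292
spotted_mug S [201. 191.] bbox 183 218 168 214
spotted_mug T [149. 272.] bbox 123 170 251 303
```

View pics/c.png

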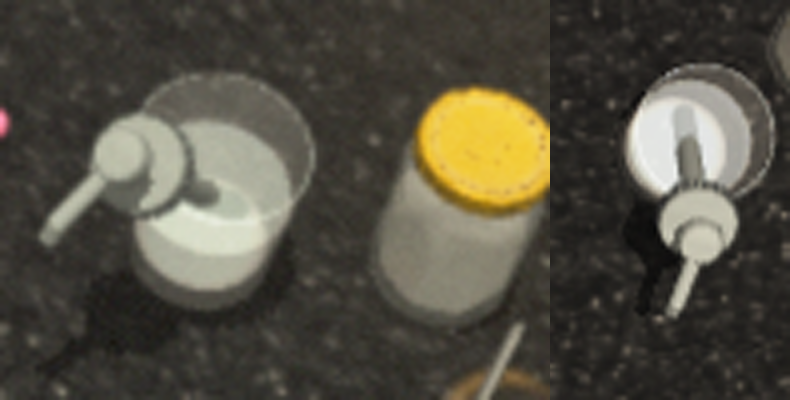

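View pics/d.png

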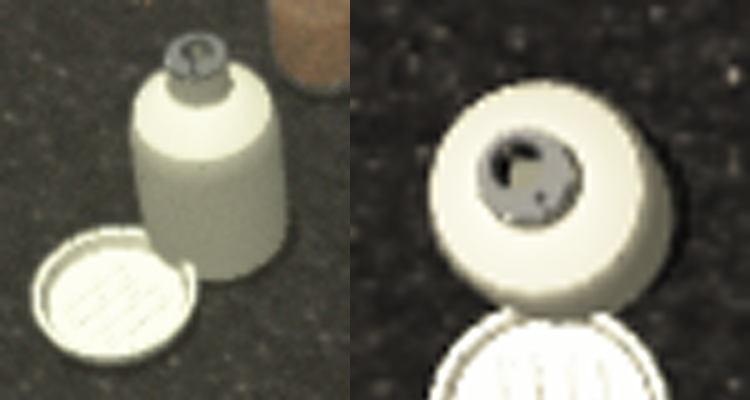

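Crop c: steel pump confirmed — head cap at scene px (394,294)/top px (433,274.5), spout end scene (379.6,313)/top (425.7,293). Crop d: stopper centre at top px (252,251.7)/scene (274,200), dark hole toward upper left (≈250,249.5), vent to the lower right.

Run:
```python
from h import *
S=shot('scene'); T=shot('top')
def t2(a,b): 
    X=tri([ray(S,a),ray(T,b)]); print(X.round(4), 'err',(proj(S,X)-a).round(1),(proj(T,X)-b).round(1)); return X
print('head');h=t2((394,294),(433,274.5))
print('spout');s=t2((379.6,313),(425.7,293))
print('collar top');c=t2((399,298),(432,270.5))
print('neck'); n=t2((274.4,200),(252,251.7)); print('neck at z.14',at_z(S,(274.4,200),.14),at_z(T,(252,251.7),.14))
print('hole',at_z(T,(250.2,249.3),.14),'vent',at_z(T,(253.5,254.5),.14))
print('dish mid T', at_z(T,(252.5,288),.018), 'S',at_z(S,(258,250),.018))
print('tubetip T ~', at_z(T,(395+135/4,215+115/4),.01))
print('glass rim', at_z(T,(395+152/4,215+130/4),.093),at_z(S,(370+235/5,265+140/5),.093))
print('glass base S',at_z(S,(370+200/5,265+245/5),.0))
print('jar lid', at_z(T,(100+714/1.9,150+133/1.9),.11),at_z(S,(370+490/5,265+145/5),.11))
K,TT=cam(shot('wrist'));print(shot('wrist')['hand_eye'].round(4).tolist())
```

```text
head
[ 0.4768 -0.2141  0.154 ] err [-0.  0.] [ 0. -0.]
spout
[ 0.439  -0.2056  0.1172] err [-0.4  0.1] [ 0.3 -0.3]
collar top
[ 0.489  -0.2202  0.1282] err [-0.9  0.2] [ 0.7 -0.6]
neck
[0.5325 0.1776 0.1466] err [-0.6  0.1] [ 0.5 -0.5]
neck at z.14 [0.53811413 0.18117168 0.14      ] [0.53211367 0.17948953 0.14      ]
hole [0.53746849 0.18347421 0.14      ] vent [0.5258878  0.17616188 0.14      ]
dish mid T [0.45870151 0.19179738 0.018     ] S [0.45564936 0.17947953 0.018     ]
tubetip T ~ [ 0.56370522 -0.2426386   0.01      ]
glass rim [ 0.54357397 -0.23192512  0.093     ] [ 0.54852372 -0.23810586  0.093     ]
glass base S [ 0.54639639 -0.2357479   0.        ]
jar lid [ 0.60403665 -0.3289866   0.11      ] [ 0.60464593 -0.33233358  0.11      ]
[[-0.0, -0.9693, -0.2457, 0.0662], [1.0, -0.0001, 0.0004, 0.0008], [-0.0004, -0.2457, 0.9693, -0.1583], [0.0, 0.0, 0.0, 1.0]]
```

jog_arm(moves=[[[3.94, 3.05, 0], 0, 8.76], [[3.94, 3.05, 0], 0, 8.76], [[3.94, 3.05, 0], 0, 8.76], [[3.94, 3.05, 0], 0, 8.76], [[3.94, 3.05, 0], 0, 8.76], [[3.94, 3.05, 0], 0, 8.76], [[3.94, 3.05, 0], 0, 8.76], [[3.94, 3.05, 0], 0, 8.76], [[3.94, 3.05, 1], 0, 8.76], [[3.94, 3.05, 1], 0, 8.76], [[3.94, 3.05, 1.5], 0, 8.76], [[3.94, 3.05, 0], 0, 8.76]])

```text
time_s: 3.45
tcp_pos: [0.5357, 0.1781, 0.1906]
eef_rot: [179.9, 0.1, -14.6]
contact_force: [0.5, 0.2, -0.3]
gripper_width: 0.0874
gripper_force: 0.0
```

Run:
```python
from h import *
import pickle
p=shot('wrist'); pickle.dump(p,open('w1.pkl','wb'))
im=p['pixels']; cv2.imwrite('pics/w1.png',im)
n=proj(p,[.535,.18,.14]); print(n, proj(p,[.46,.185,.018]))
x,y=int(n[0]),int(n[1])
a=cv2.resize(im[y-50:y+50,x-50:x+50],(400,400),interpolation=cv2.INTER_CUBIC)
b=cv2.resize(im,(400,300)); b=np.vstack([b,np.zeros((100,400,3),np.uint8)])
cv2.imwrite('pics/e.png',np.hstack([a,b])); print(x-50,y-50)
```

```text
[317.13169152 265.80027806] [331.81534326 296.84278124]
267 215
```

View pics/e.png

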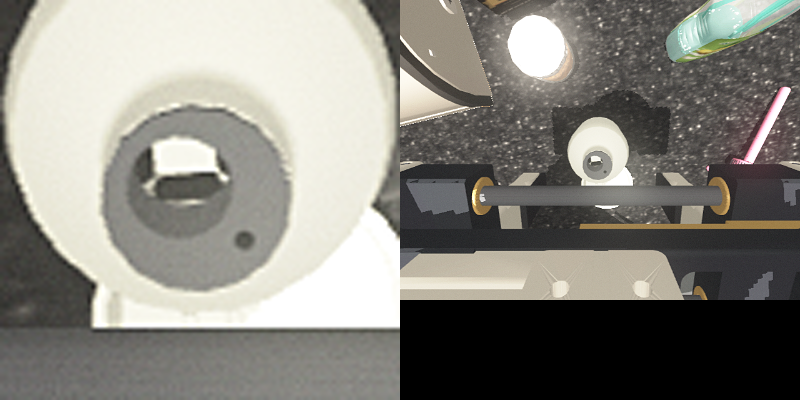

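The wrist view shows the stopper centred at px (316.5,264.6) and the hole at about (311.5,261.5), vent at (328,275), so the hole lies opposite the vent.

Run:
```python
from h import *
import pickle
p=pickle.load(open('w1.pkl','rb'))
for n,c in (('stop',(198,198)),('hole',(178,186)),('vent',(244,240))):
    print(n,at_z(p,(267+c[0]/4-.4,215+c[1]/4-.4),.14).round(4))
print(p['st']['tcp_pos'])
```

```text
stop [0.5363 0.1804 0.14  ]
hole [0.5391 0.183  0.14  ]
vent [0.5274 0.1749 0.14  ]
[0.53568368 0.17812845 0.19057742]
```

jog_arm(moves=[[[-2.66, 0.7, -3], 0, 8.76], [[-2.66, 0.7, -3], 0, 8.76], [[1.47, 5.42, -0.2], 0, 8.76], [[1.47, 5.42, -0.2], 0, 8.76], [[1.47, 5.42, -0.2], 0, 8.76], [[1.47, 5.42, -0.2], 0, 8.76], [[1.47, 5.42, -0.2], 0, 8.76], [[1.47, 5.42, -0.2], 0, 8.76], [[1.47, 5.42, -0.2], 0, 8.76], [[0, 0, 0], 0, 8.76]])

```text
time_s: 4.75
tcp_pos: [0.4839, -0.2167, 0.2654]
eef_rot: [180.0, 0.0, -14.9]
contact_force: [0.0, 0.6, -0.1]
gripper_width: 0.088
gripper_force: 0.0
```

Run:
```python
from h import *
import pickle
p=shot('wrist'); pickle.dump(p,open('w2.pkl','wb'))
im=p['pixels']; print(p['st']['tcp_pos'],p['st']['eef_rot'])
n=proj(p,[.50,-.22,.12]); print(n)
x,y=int(n[0])-80,max(0,int(n[1])-90)
cv2.imwrite('pics/f.png',cv2.resize(im[y:y+150,x:x+180],(720,600),interpolation=cv2.INTER_CUBIC)); print(x,y)
```

```text
[ 0.48387548 -0.21666238  0.26540983] [ 1.79969760e+02  1.71822575e-02 -1.48765398e+01]
[318.99081355 215.38737808]
238 125
```

View pics/f.png

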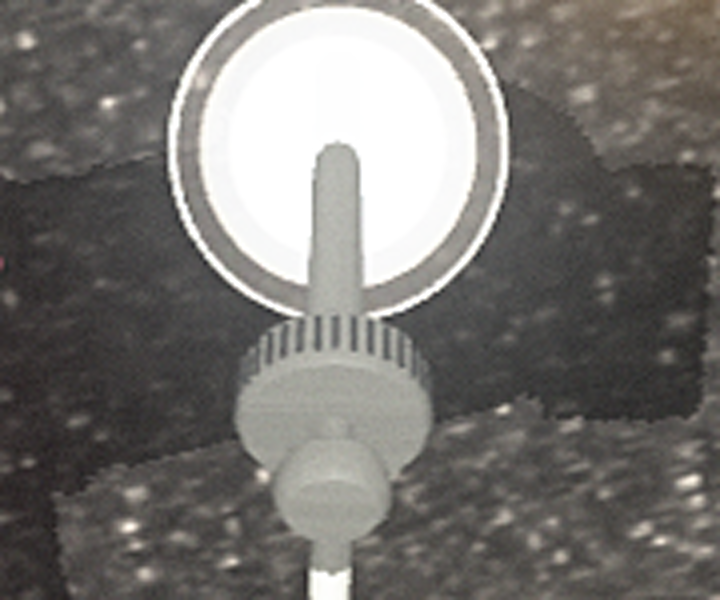

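The wrist view shows the pump's axis running straight along the tool's x (columns 321-322): tip at px (322,161), collar top centre (321.5,227), head cap (321,247).

Run:
```python
from h import *
import pickle
from scipy.optimize import least_squares
p=pickle.load(open('w2.pkl','rb'))
f=lambda x,y:(238+x/4-.4,125+y/4-.4)
u=np.array([np.cos(np.radians(-14.9)),np.sin(np.radians(-14.9)),0])
# fit planar pose: origin o (x,y,z), tilt t about horizontal; axis = -u sin t + z cos t
pts=[(-128,f(337,150)),(16,f(335,412)),(40,f(333,493))]
# silhouette: collar width extremes at z=16, r=22
def model(q):
    o=q[:3]; a=-u*np.sin(q[3])+np.array([0,0,np.cos(q[3])]); return o,a
v=np.array([-u[1],u[0],0])
def res(q):
    o,a=model(q); r=[]
    for z,px in pts: r+=list(proj(p,o+a*z/1000)-px)
    # collar rim width
    r.append(np.linalg.norm(proj(p,o+a*.016+v*.022)-proj(p,o+a*.016-v*.022))-(432-236)/4)
    r.append(np.linalg.norm(proj(p,o+a*.040+v*.0125)-proj(p,o+a*.040-v*.0125))-(388-276)/4)
    return r
s=least_squares(res,[.495,-.22,.115,.6]); q=s.x
print(q[:3].round(4),np.degrees(q[3]),'res',s.fun.round(1))
o,a=model(q); print('tip',(o-a*.128).round(4),'head',(o+a*.04).round(4))
T=p['st']['tcp_pos']
d=o+a*.010-T; print('grasp pt in tool x,y:',d@u, -d@v, 'z',(o+a*.01)[2])
print('glass rim ctr',at_z(p,f(338,150),.093),'left/right',at_z(p,f(168,150),.093),at_z(p,f(508,150),.093))
print('base', [at_z(p,f(x,150),.005).round(4) for x in (200,475)],at_z(p,f(337,5),.005))
```

```text
[ 0.4937 -0.2205  0.109 ] 24.150431010589294 res [-0.7 -0.4 -0.   2.1  0.5 -1.7 -0.6  1.3]
tip [ 0.5443 -0.234  -0.0078] head [ 0.4779 -0.2163  0.1455]
grasp pt in tool x,y: 0.006386087249038841 0.0011952684032100118 z 0.11811465709873682
glass rim ctr [ 0.54456188 -0.23483861  0.093     ] left/right [ 0.55496826 -0.19566965  0.093     ] [ 0.53415316 -0.27401638  0.093     ]
base [array([ 0.5544, -0.1947,  0.005 ]), array([ 0.5331, -0.2749,  0.005 ])] [ 0.58385804 -0.24529365  0.005     ]
```

Run:
```python
from h import *
import pickle
from scipy.optimize import least_squares
W=pickle.load(open('w2.pkl','rb')); S=shot('scene'); T=shot('top')
f=lambda x,y:(238+x/4-.4,125+y/4-.4)
obs=[(W,(0,0,16),f(335,412)),(W,(0,0,40),f(333,493)),(S,(0,0,40),(394,294)),(T,(0,0,40),(433,274.5)),(S,(-49,0,28),(379.6,313)),(T,(-49,0,28),(425.7,293)),(T,(0,0,16),(432,270.5))]
tipo=(W,(0,0,-128),f(337,150))
def M(q):
    t,y=q[3],q[4]; u=np.array([np.cos(y),np.sin(y),0]); z=np.array([0,0,1.])
    a=-u*np.sin(t)+z*np.cos(t); x=u*np.cos(t)+z*np.sin(t); return x,np.cross(a,x),a
def run(o,fix=None):
    def res(q):
        q=q.copy()
        if fix: q[3]=fix
        x,yv,a=M(q); r=[]
        for p,l,px in o:
            r+=list(proj(p,q[:3]+(x*l[0]+yv*l[1]+a*l[2])/1000)-px)
        for z,rad,w in ((.016,.022,49),(.04,.0125,28)):
            r.append(np.linalg.norm(proj(W,q[:3]+a*z+yv*rad)-proj(W,q[:3]+a*z-yv*rad))-w)
        return r
    s=least_squares(res,[.495,-.22,.115,.6,-.26]); q=s.x
    if fix:q[3]=fix
    x,yv,a=M(q); print(q[:3].round(4),np.degrees(q[3:]).round(1),'cost',round(s.cost,1),'tip',(q[:3]-.128*a).round(4),'collar mid',(q[:3]+.01*a).round(4)); return s.fun.round(1)
print(run(obs)); run(obs,np.radians(35)); print(run(obs+[tipo]));run(obs,np.radians(30))
```

```text
[ 0.4961 -0.2209  0.113 ] [ 28.7 -15.6] cost 5.2 tip [ 0.5552 -0.2375  0.0007] collar mid [ 0.4915 -0.2196  0.1218]
[-0.4  1.4 -0.1 -0.5  0.5  1.7  0.1 -0.2  0.2 -0.1 -0.1 -1.5 -0.  -0.5
 -0.   1.6]
[ 0.4986 -0.2218  0.1148] [ 35.  -16.2] cost 8.2 tip [ 0.5691 -0.2422  0.0099] collar mid [ 0.4931 -0.2202  0.123 ]
[ 0.494  -0.2205  0.1115] [ 24.  -15.8] cost 6.9 tip [ 0.5441 -0.2346 -0.0054] collar mid [ 0.4901 -0.2193  0.1207]
[-0.3  2.2  0.  -1.4  0.8  1.5  0.2 -0.6 -0.3 -0.4  0.  -0.7 -0.2 -0.
 -0.1 -0.3 -0.2  1.6]
[ 0.4967 -0.2211  0.1134] [ 30.  -15.7] cost 5.3 tip [ 0.5583 -0.2385  0.0025] collar mid [ 0.4919 -0.2197  0.122 ]
```

jog_arm(moves=[[[0.95, 0.1, 5], 0, 8.76], [[0, 0, 5], 0, 8.76], [[0, 0, 4], 0, 8.76], [[0, 0, 2.1], 0, 8.76], [[0, 0, 0], 0, 8.76], [[0, 0, 0], 0, 3], [[0, 0, 0], 0, 3], [[0, 0, 0], 0, 3], [[0, 0, 0], 0, 3], [[0, 0, 0], 0, 3]], newtons=8)

```text
time_s: 6.15
tcp_pos: [0.4933, -0.2169, 0.1048]
eef_rot: [180.0, -0.0, -14.6]
contact_force: [-0.2, -0.4, 1.0]
gripper_width: 0.044
gripper_force: 8.1
```

jog_arm(moves=[[[0, 0, -0.3], 0, 3], [[1.02, 0, -0.65], 0, 3], [[1.07, 0, -0.56], 0, 3], [[1.11, 0, -0.46], 0, 3], [[1.15, 0, -0.36], 0, 3], [[1.17, 0, -0.26], 0, 3], [[1.2, 0, -0.16], 0, 3], [[1.2, 0, -0.05], 0, 3], [[0, 0, 0], 0, 3]])

```text
time_s: 7.28
tcp_pos: [0.5707, -0.2369, 0.1321]
eef_rot: [180.0, 0.0, -14.6]
contact_force: [-0.6, 0.4, -2.1]
gripper_width: 0.0437
gripper_force: 8.0
```

Run:
```python
from h import *
s=get_state(); print({k:np.round(s[k],4) for k in ('tcp_pos','eef_rot','contact_force','moment','gripper_width')})
S=shot('scene'); T=shot('top')
a=cv2.resize(S['pixels'][245:345,370:480],(440,400),interpolation=cv2.INTER_CUBIC)
b=cv2.resize(T['pixels'][185:305,380:488],(360,400),interpolation=cv2.INTER_CUBIC)
cv2.imwrite('pics/g.png',np.hstack([a,b]))
```

```text
{'tcp_pos': array([ 0.5707, -0.2369,  0.1321]), 'eef_rot': array([ 1.79996e+02,  1.74000e-02, -1.46040e+01]), 'contact_force': array([-0.5586,  0.4277, -2.0977]), 'moment': array([0.0687, 0.1354, 0.0066]), 'gripper_width': np.float64(0.0437)}
```

View pics/g.png

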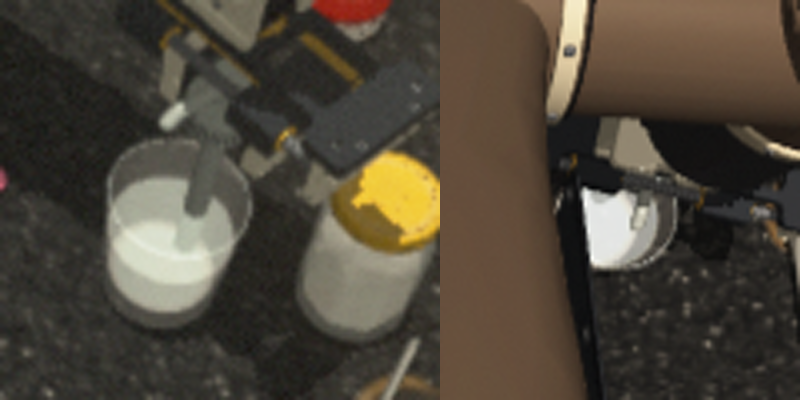

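The scene crop shows the tube now close to upright in the glass at crop (200,185) and the glass standing. I'll lift straight out with the light grip so it can hang plumb.

jog_arm(moves=[[[0, 0, -1], 0, 3], [[0, 0, -2], 0, 3], [[0, 0, -3], 0, 3], [[0, 0, -3], 0, 3], [[0, 0, -3], 0, 3], [[0, 0, -1], 0, 3], [[0, 0, 0], 0, 3]])

```text
time_s: 8.25
tcp_pos: [0.5699, -0.2366, 0.2631]
eef_rot: [-180.0, -0.1, -14.6]
contact_force: [-0.4, 1.0, -1.8]
gripper_width: 0.044
gripper_force: 8.0
```

Run:
```python
from h import *
import pickle
S=shot('scene'); W=shot('wrist'); pickle.dump((S,W),open('s3.pkl','wb'))
s=S['st'];t=s['tcp_pos'];print(t,s['contact_force'],s['moment'])
g=t+[0,0,.019]
im=S['pixels'].copy()
for z in (.03,0,-.138): print(proj(S,g+[0,0,z]).round(1))
c=proj(S,g-[0,0,.06]).astype(int); x,y=c[0]-50,c[1]-50
a=cv2.resize(im[y:y+100,x:x+100],(400,400),interpolation=cv2.INTER_CUBIC)
cv2.imwrite('pics/h.png',np.hstack([a,cv2.resize(W['pixels'][150:400,160:480],(400,400))]));print(x,y)
```

```text
[ 0.56992016 -0.2366243   0.26306546] [-0.41717558  0.95347077 -1.77224719] [ 0.01342426 -0.11444434 -0.01144214]
[438.8 223.8]
[436.  233.7]
[424.8 273.6]
380 202
```

View pics/h.png

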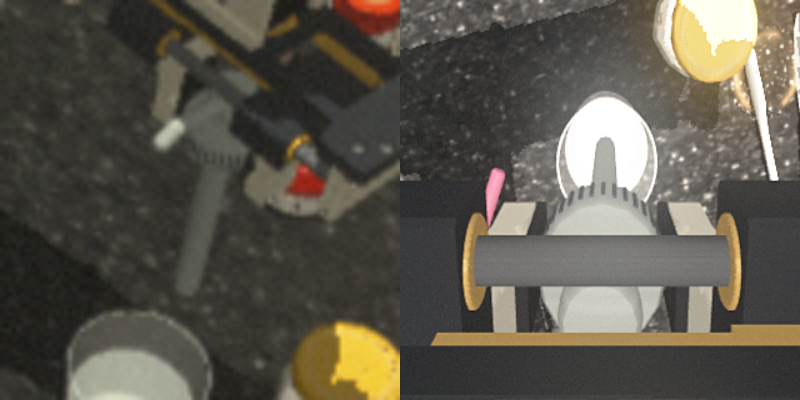

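```bash
cat > tilt.py <<'E'
from h import *
from scipy.optimize import least_squares
def fit(W,wtop,S,sbot,scol,yaw):
    # unknowns: du (origin along u from grasp), oz, tilt, dv
    t=S['st']['tcp_pos']; u=np.array([np.cos(yaw),np.sin(yaw),0]); v=np.array([-u[1],u[0],0])
    cd=cam(S)[1][:3,3]-t; cd[2]=0; cd/=np.linalg.norm(cd)
    def pts(q):
        a=-u*np.sin(q[2])+np.array([0,0,np.cos(q[2])]); o=t+u*q[0]+v*q[3]+[0,0,q[1]]; x=u*np.cos(q[2])+np.array([0,0,np.sin(q[2])])
        return o,a,x,o-.128*a
    def res(q):
        o,a,x,tip=pts(q)
        r=list(proj(W,tip+.007*x)-wtop)+list(proj(S,tip+.007*cd)-sbot)+list(proj(S,o)-scol)
        return r+[q[3]*500, q[0]*200]
    s=least_squares(res,[0,.01,0,0]); o,a,x,tip=pts(s.x)
    print('du,oz mm',s.x[:2]*1000,'tilt',np.degrees(s.x[2]),'dv',s.x[3]*1000,'tip-tcp',((tip-t)*1000).round(1),'res',s.fun.round(1))
E
python3 - <<'E'
from tilt import *
import pickle
S,W=pickle.load(open('s3.pkl','rb'))
fit(W,np.array((323.2,235.6)),S,np.array((426.5,275.7)),np.array((434.3,242.5)),np.radians(-14.6))
for q in ((-.008,),(0,),(.008,)): print(proj(W,S['st']['tcp_pos']+[0,0,.01-.128+q[0]]+np.array([.007*.967,-.007*.25,0])))
E
```

```text
du,oz mm [-8.78003327  9.83502162] tilt 2.795127652346001 dv -3.0768874000964788 tip-tcp [  -3.2   -2.3 -118. ] res [ 0.6 -0.9 -2.1  1.6 -1.1 -2.9 -1.5 -1.8]
[320.12456852 229.64797679]
[320.09814144 231.60216915]
[320.07021563 233.6671868 ]
```

Run:
```python
from h import *
import pickle
S,W=pickle.load(open('s3.pkl','rb')); t=W['st']['tcp_pos']; Rm=R.from_euler('xyz',W['st']['eef_rot'],degrees=True).as_matrix()
for dz in (.112,.118,.124): print(dz,(Rm.T@(at_z(W,(323.0,235.6),t[2]-dz)-t)*1000).round(1))
h=np.array([.5388,.1829,0])-[t[0],t[1],0]; print('dworld',h)
```

```text
0.112 [  5.2   2.5 112. ]
0.118 [  3.8   2.5 118. ]
0.124 [  2.5   2.6 124. ]
dworld [-0.03071185  0.41936779  0.        ]
```

jog_arm(moves=[[[-3.87, 1.01, -0.6], 0, 3], [[-3.87, 1.01, -0.6], 0, 3], [[-1.33, -5.1, 0], 0, 3], [[-1.33, -5.1, 0], 0, 3], [[-1.33, -5.1, 0], 0, 3], [[-1.33, -5.1, 0], 0, 3], [[-1.33, -5.1, 0], 0, 3], [[-1.33, -5.1, 0], 0, 3], [[-1.33, -5.1, 0], 0, 3], [[-1.33, -5.1, 0], 0, 3], [[0, 0, 0], -5.8, 3], [[0, 0, 0], -5.8, 3]], newtons=15)

```text
time_s: 9.85
tcp_pos: [0.4891, 0.1855, 0.2728]
eef_rot: [179.9, 0.1, -2.7]
contact_force: [-0.6, -0.3, -0.7]
gripper_width: 0.0435
gripper_force: 15.0
```

jog_arm(moves=[[[2, -0.07, 0], 0, 3], [[2.3, -0.1, 0], 0, 3], [[1, 0, 0], 0, 3], [[0, 0, 0.4], 0, 3], [[0, 0, 0], 0, 3], [[0, 0, 0], 0, 3]])

```text
time_s: 10.6
tcp_pos: [0.5424, 0.1837, 0.2707]
eef_rot: [-180.0, -0.0, -3.0]
contact_force: [-0.1, 0.4, -0.9]
gripper_width: 0.0435
gripper_force: 15.0
```

Run:
```python
from h import *
import pickle
S=shot('scene'); W=shot('wrist'); T=shot('top'); pickle.dump((S,W,T),open('s4.pkl','wb'))
print(S['st']['tcp_pos'],S['st']['eef_rot'])
n=np.array([.5363,.1804,.14]); print('stopper in W',proj(W,n),proj(S,n),'hole W',proj(W,[.5388,.1829,.14]))
a=cv2.resize(S['pixels'][155:235,235:315],(400,400),interpolation=cv2.INTER_CUBIC)
b=cv2.resize(W['pixels'][195:295,270:370],(400,400),interpolation=cv2.INTER_CUBIC)
cv2.imwrite('pics/i.png',np.hstack([a,b]))
```

```text
[0.54244612 0.1837421  0.27072926] [-1.79992520e+02 -7.53153350e-03 -2.99476079e+00]
stopper in W [324.26952778 243.09036124] [274.15309925 200.54194013] hole W [321.30109564 240.49037618]
```

View pics/i.png

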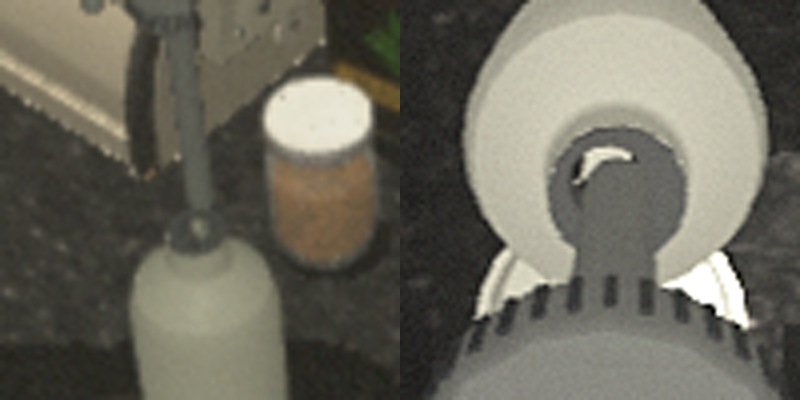

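Run:
```python
from h import *
import pickle
S,W,T=pickle.load(open('s4.pkl','rb')); t=W['st']['tcp_pos']
f=lambda x,y:(270+(x-400)/4-.4,195+y/4-.4)
print('stopper',at_z(W,f(617.5,197),.14),'L/R',at_z(W,f(547,190),.14),at_z(W,f(688,190),.14),'top',at_z(W,f(617,127),.14))
print('hole',at_z(W,f(609,185),.14),'hole top',at_z(W,f(609,146),.14))
for dz in (.116,.120): print('tip far edge',at_z(W,f(614,160),t[2]-dz), 'left/right at 195', at_z(W,f(582,195),t[2]-dz),at_z(W,f(650,195),t[2]-dz))
# image profile rows through the tip
g=cv2.cvtColor(W['pixels'],cv2.COLOR_BGR2GRAY).astype(int)
for r in range(228,262,2): print(r,g[r,303:346])
```

```text
stopper [0.53562137 0.18069494 0.14      ] L/R [0.53802752 0.19617764 0.14      ] [0.53640223 0.16505257 0.14      ] top [0.55137601 0.18001491 0.14      ]
hole [0.53844841 0.18243277 0.14      ] hole top [0.54723333 0.18197896 0.14      ]
tip far edge [0.54735286 0.18096188 0.15490165] left/right at 195 [0.54019134 0.18804929 0.15490165] [0.5394472  0.17379855 0.15490165]
tip far edge [0.54646284 0.1809838  0.15090165] left/right at 195 [0.53919691 0.18817455 0.15090165] [0.53844191 0.17371604 0.15090165]
228 [195 196 205 204 198 188 175 164 150 149 158 169 164 109  75  86 100  95
  98 104 101 100 102  99  97 100 100  87 101 117 135 156 161 154 151 171
 186 198 204 201 197 198 197]
230 [197 197 200 202 187 164 153 149 156 137  89  86 100  98  96  97  95  95
  95 101  95  97 102  99 101 100 102 101  96  99  96  99 155 181 150 155
 161 178 201 202 195 196 194]
232 [197 199 198 185 165 158 150 147 112  90 101 107  99 100 137 202 230 228
 228 227 213 201 180 127 103  91 103  97 101 100  99 100  92  91  85 127
 154 162 181 196 201 198 199]
234 [196 199 195 177 151 142 116  85  94 102 100
[... 1771 characters left out ...]
0 179 187 173 127  90  92  97  95 101 105  96  99 108 105
 101 104 109 106 100  95  98 101 105  97  94  98  95  98 101  95 124 171
 191 189 187 183 186 184 179]
256 [182 178 179 183 179 180 185 187 190 157 112  91  96  97 102 102 110 103
 100 107 100 105 101 103 109 105 101 106  94 100  96  92 124 167 193 188
 185 183 183 182 183 181 182]
258 [177 176 179 177 177 179 180 179 182 189 165  99  97 100 103 104 106 105
 103  98 104 103 101 100 101 101 104 104 100  90 117 167 188 186 182 183
 179 176 180 178 178 178 178]
260 [176 179 172 179 174 179 179 176 178 180 131  91  98 104 106  99 104 105
 101 104 103 104 104 105 104 104 101 104  95  96 108 158 183 181 181 182
 175 178 177 181 172 174 202]
```

Run:
```python
from h import *
import pickle
S,W,T=pickle.load(open('s4.pkl','rb')); t=W['st']['tcp_pos']
print('hole',at_z(W,(321.4,240.5),.14))
for dz in (.114,.118,.122): print('tip',at_z(W,(323.8,242.4),t[2]-dz)); 
# tube in scene: axis cols along rows
g=cv2.cvtColor(S['pixels'],cv2.COLOR_BGR2GRAY).astype(int)
for r in range(158,202,3): print(r,g[r,262:286])
print('proj tip S',[proj(S,at_z(W,(323.8,242.4),t[2]-dz)+np.array([-.006,-.006,0])) for dz in (.114,.118,.122)])
```

```text
hole [0.53878672 0.18281323 0.14      ]
tip [0.54112488 0.18070589 0.15690165]
tip [0.54013685 0.18072422 0.15290165]
tip [0.53914883 0.18074254 0.14890165]
158 [ 66  70  80  77  77  81  78  86  76  78  81  63  59 100 111 113 113 104
 104 107 117 116 116 112]
161 [ 99  69  66  70  84  82  76  82  80  89  85  77  66 107 112 115 114 103
 105 109 125  89 113 113]
164 [ 68  61  54  47  61 103  83  92  92  92  93  82  74 109 112 113 111 108
 110 110 111 108  89  97]
167 [ 64  56  51  61  96 101  95  90  89  95  87  87  96  95  99 101 108 109
  91  96 100  95  96  99]
170 [ 56  51  47  60 103  98  99  86  88  92  92  86  83  95  97 100  98 100
  97  99  99  99  98  99]
173 [ 57  53  47  59  96  98  96  83  87  92  96  92  90  94 100  98  98  99
  96  97  97  94  98 101]
176 [ 50  49  50  68 100  97  96  96  88  92  91  91  84  74  98  97  99 100
 101  96  91  70  59  59]
179 [49 49 52 60 93 98 98 95 81 89 95 93 88 81 97 97 93 94 71 60 55 52 54 52]
182 [45 49 48 48 77 99 95 97 97 90 93 90 88 84 68 53 52 62 71 61 61 57 56 61]
185 [ 50  52  52  51  72  96  98 100 112  88  91  88  90  84  76  59  57  55
  59  58  60  58  53  55]
188 [62 48 52 65 55 75 64 60 58 71 87 94 91 90 79 56 56 55 57 51 58 57 56 53]
191 [62 54 64 60 59 59 52 52 57 61 86 95 94 90 83 66 57 55 50 49 51 60 61 60]
194 [57 56 61 59 58 54 53 54 55 55 75 91 95 93 87 78 65 60 51 51 51 59 57 56]
197 [56 58 59 60 69 64 61 57 59 67 72 75 72 72 73 71 65 63 65 66 63 61 63 67]
200 [ 53  49  54  52  54  57  66  71  71  65  71  97 127 105  87  70  72  73
  70  64  72  73  62  66]
proj tip S [array([274.98616919, 197.1326737 ]), array([274.84831439, 198.46669483]), array([274.71105605, 199.794944  ])]
```

jog_arm(moves=[[[-0.19, -0.2, 0], 0, 3], [[0, 0, 0], 0, 3], [[0, 0, 0.5], 0, 3], [[0, 0, 0.4], 0, 3], [[0, 0, 0.3], 0, 3], [[0, 0, 0.3], 0, 3], [[0, 0, 0.2], 0, 3], [[0, 0, 0.2], 0, 3], [[0, 0, 0], 0, 3]])

```text
time_s: 11.88
tcp_pos: [0.541, 0.1859, 0.2514]
eef_rot: [180.0, 0.0, -3.0]
contact_force: [-0.6, -0.5, -0.2]
gripper_width: 0.0435
gripper_force: 15.0
```

jog_arm(moves=[[[0, 0, 0.2], 0, 3], [[0, 0, 0.2], 0, 3], [[0, 0, 0.2], 0, 3], [[0, 0, 0.2], 0, 3], [[0, 0, 0], 0, 3]])

```text
time_s: 12.5
tcp_pos: [0.541, 0.1858, 0.2433]
eef_rot: [180.0, 0.0, -3.0]
contact_force: [0.2, -0.2, -1.7]
gripper_width: 0.0434
gripper_force: 15.0
```

Run:
```python
from h import *
s=get_state(); print({k:np.round(s[k],3) for k in ('tcp_pos','contact_force','moment')})
W=shot('wrist'); g=cv2.cvtColor(W['pixels'],cv2.COLOR_BGR2GRAY).astype(int)
h=proj(W,[.5388,.1828,.14]); print('hole',h,'tip far edge if inside',proj(W,[.5388+.007,.1828,.14]))
c,r=int(h[0]),int(h[1])
for k in range(r-14,r+10,2): print(k,g[k,c-18:c+20])
```

```text
{'tcp_pos': array([0.541, 0.186, 0.243]), 'contact_force': array([ 0.209, -0.222, -1.67 ]), 'moment': array([-0.041,  0.028, -0.031])}
hole [323.74967687 246.44824144] tip far edge if inside [323.30699502 237.96524497]
232 [208 207 208 210 197 187 178 159 161 161 166 166 186 187 102  68  87  98
 104 104 105 107 103 101 107 100  95  84  77 136 180 181 159 166 159 159
 174 189]
234 [206 208 204 191 176 169 155 156 159 141  95  70  94 107 104 103 107 107
 105 106 102 106 103 103 105 102 105 107 108 106 103  99 110 167 183 160
 157 161]
236 [207 206 198 178 164 153 157 163 138  88 105 104 100 107 106 107 103 105
 105 102 102 103 102 103 105 109 103 106 112 103 105 105 107 102 103 140
 163 154]
238 [205 198 177 157 156 173 161 106 103 103 105 109 106 103 106 108 111 106
 106 105 101 113 105 108 107 102 107 105 102 107 108 109 108 106 103 106
  90 120]
240 [202 191 168 153 148 124  98 107 110 100  86  77  98 101 107 107 108 102
 110 109 108 107 112 109 107 106  99  91 106 106 106 107 105 103 107 109
 102  94]
242 [203 186 163 149 139  98 103 104 104  77  56  97  97 108 103 111 107 106
 108
[... 338 characters left out ...]
03 101 111 108 100  76  78 101 109 103 104 103 109
 103 102]
248 [202 192 142  94 100 102  99 103  97  76  95 105 107 101 106 110 106 108
 100 107 102 109 109 104 101 108 107  99  77  82 101 105 101 100 109 105
 105 106]
250 [198 204 178 111 101 106 104 102 100  92  99 105 105 107 103 111 103 111
  99 111  98 112 106 108 106 104 106  94  89  93 104 105 102 108 102 103
 102 110]
252 [196 204 178 117  96 100 104 105 103 104 101 103 110 105 109 109 104 107
 108 111 109 103 107 109 102 108 105 100 100 109 104 101  97 109 108 105
  96 101]
254 [196 203 182 123  98  98 103 102  98 102 107 103 103 106 110 109 108 104
 106 105 108 110 108 105 107 104 103 100 102 103 101 102 104 109 105 105
 103 103]
```

jog_arm(moves=[[[0, 0, 0], 0, 3], [[0, 0, 0.3], 0, 3], [[0, 0, 0.3], 0, 3], [[0, 0, 0.3], 0, 3], [[0, 0, 0.3], 0, 3], [[0, 0, 0.3], 0, 3], [[0, 0, 0.3], 0, 3]], newtons=35)

```text
time_s: 13.42
tcp_pos: [0.5413, 0.186, 0.2257]
eef_rot: [-180.0, -0.0, -3.0]
contact_force: [-0.4, -0.1, 1.4]
gripper_width: 0.0424
gripper_force: 35.0
```

jog_arm(moves=[[[0, 0, 0.3], 0, 3], [[0, 0, 0.3], 0, 3], [[0, 0, 0.3], 0, 3], [[0, 0, 0.3], 0, 3], [[0, 0, 0.3], 0, 3]])

```text
time_s: 14.05
tcp_pos: [0.5419, 0.186, 0.2118]
eef_rot: [-180.0, -0.1, -3.0]
contact_force: [-0.3, -0.5, 7.9]
gripper_width: 0.0428
gripper_force: 35.0
```

jog_arm(moves=[[[0, 0, 0.4], 0, 3], [[0, 0, 0.4], 0, 3], [[0, 0, 0.4], 0, 3], [[0, 0, 0.4], 0, 3], [[0, 0, 0.4], 0, 3]])

```text
time_s: 14.68
tcp_pos: [0.5419, 0.1859, 0.1918]
eef_rot: [-180.0, -0.1, -3.0]
contact_force: [-0.8, -1.0, 8.1]
gripper_width: 0.0431
gripper_force: 35.0
```

Run:
```python
from h import *
import pickle
S=shot('scene'); W=shot('wrist'); pickle.dump((S,W),open('s5.pkl','wb'))
s=S['st']; t=s['tcp_pos'];print(t,s['contact_force'],s['moment'])
print('exp collar bottom S',proj(S,t+[0,0,.010]),'stopper',proj(S,[.5363,.1804,.14]))
g=cv2.cvtColor(S['pixels'],cv2.COLOR_BGR2GRAY).astype(int)
for r in range(172,204,2): print(r,g[r,258:292])
```

```text
[0.54190557 0.18590096 0.19178309] [-0.84147816 -0.96668983  8.08943754] [-0.67062251  0.34252776 -0.01098747]
exp collar bottom S [271.9294174 180.7522268] stopper [274.15309925 200.54194013]
172 [112 111 106  77  53  61  80  82  49  40  46  45  55  49  48  52  49  46
  51  49  46  51  62  63  64  66  64  61  71  67  59  63  63  94]
174 [ 92 109  98  97  97  98  99  94  51  45  45  40  40  46  53  61  63  60
  63  98 124  73  47  54  59  65  63  65  69  71  67  67  65  59]
176 [ 98  99 102  98  97  91  90  96  84  61  45  45  41  45  42  43  44  44
  77 112  95 103  75  49  41  46  53  59  63  59  61  58  44  37]
178 [108  99  90  97  87  86  93  93  95  93  92  83  64  49  47  43  40  48
  74  78  72  84  91 103  80  81  59  41  41  43  43  43  61  83]
180 [104 147  82  79  82  69  84  94  93  96  98  95  96  92  86  63  53  42
  48  64  87 106  94  78  73 109 109  95  77  75  80  84 104 109]
182 [125 156 113  61  47  58  61  71  71  81  89  89  92  94  90  93  84  60
  75 104 112 112 116 107 105 112 113 112 113 111 102  86  99 109]
184 [116 111  92  61  47  51  53  64  68  72  86 
[... 578 characters left out ...]
4  84  91  93  88  83
  61  56  59  67  74  60  56  59  61  61  59  65  79  97 106 113]
194 [ 58  59  56  55  52  54  56  56  57  55  54  54  57  84  92  94  88  86
  65  60  60  58  50  52  52  56  58  56  57  59  71  87  97 100]
196 [57 54 54 55 50 54 51 59 65 58 60 53 59 78 90 90 93 86 70 63 58 60 60 62
 64 63 65 65 60 60 67 89 93 98]
198 [55 52 55 56 56 58 55 63 66 67 66 65 71 77 87 92 92 90 78 72 71 69 60 58
 58 57 58 57 54 62 67 79 87 93]
200 [54 53 54 50 54 56 51 53 52 56 69 70 74 75 88 94 89 86 85 72 74 68 69 63
 70 70 65 66 66 59 57 72 87 90]
202 [ 60  60  59  61  58  56  55  55  58  67 106  78  72  76  78  80  79  79
  73  73  69  73  84  82  75  75  68  60  61  55  54  62  79  88]
```

jog_arm(moves=[[[0, 0, 0.5], 0, 3], [[0, 0, 0.5], 0, 3], [[0, 0, 0.5], 0, 3], [[0, 0, 0.5], 0, 3], [[0, 0, 0.5], 0, 3], [[0, 0, 0.5], 0, 3], [[0, 0, 0.5], 0, 3], [[0, 0, 0.5], 0, 3], [[0, 0, 0.5], 0, 3]])

```text
time_s: 15.9
tcp_pos: [0.5414, 0.1855, 0.1464]
eef_rot: [180.0, -0.1, -3.0]
contact_force: [-1.6, -2.8, 9.6]
gripper_width: 0.0432
gripper_force: 35.0
```

jog_arm(moves=[[[-0.1, 0.2, 0.1], 0, 3], [[0, 0, 0.2], 0, 3], [[0, 0, 0.2], 0, 3], [[0, 0, 0.2], 0, 3], [[0, 0, 0.2], 0, 3]])

```text
time_s: 16.52
tcp_pos: [0.5405, 0.1843, 0.1373]
eef_rot: [-180.0, -0.1, -3.0]
contact_force: [-0.6, 1.4, 6.2]
gripper_width: 0.0431
gripper_force: 35.0
```

Run:
```python
from h import *
import pickle
S=shot('scene'); W=shot('wrist'); pickle.dump((S,W),open('s6.pkl','wb'))
s=S['st']; t=s['tcp_pos'];print(t,s['contact_force'],s['moment'])
a=cv2.resize(S['pixels'][165:255,225:315],(450,450),interpolation=cv2.INTER_CUBIC)
b=cv2.resize(W['pixels'][180:400,200:440],(350,320))
b=np.vstack([b,np.zeros((130,350,3),np.uint8)])
cv2.imwrite('pics/j.png',np.hstack([a,b]))
```

```text
[0.54053824 0.18433432 0.13731559] [-0.62551839  1.36770684  6.21712598] [0.20386586 0.39460156 0.01568829]
```

View pics/j.png

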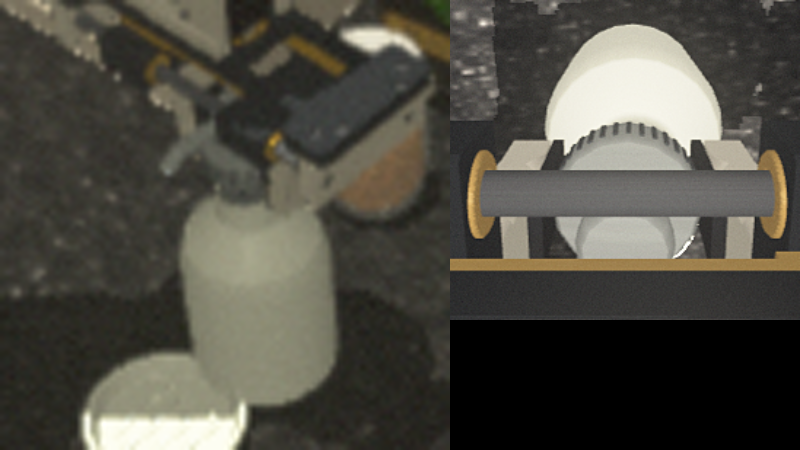

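The scene crop shows the collar just above the stopper (crop 240,185) with the spout (170,165) pointing to the dish (165,405). Pressing on in small steps.

jog_arm(moves=[[[-0.1, 0.05, 0.15], 0, 3], [[0, 0, 0.15], 0, 3], [[0, 0, 0.15], 0, 3], [[0, 0, 0], 0, 3]])

```text
time_s: 17.12
tcp_pos: [0.5395, 0.184, 0.1324]
eef_rot: [-179.9, -0.1, -3.0]
contact_force: [1.0, 2.6, 3.8]
gripper_width: 0.0427
gripper_force: 35.0
```

jog_arm(moves=[[[0.05, -0.05, 0.15], 0, 3], [[0, 0, 0.15], 0, 3], [[0, 0, 0], 0, 3]])

```text
time_s: 17.5
tcp_pos: [0.5396, 0.1841, 0.1291]
eef_rot: [-180.0, -0.0, -3.0]
contact_force: [0.3, 1.1, 4.1]
gripper_width: 0.0429
gripper_force: 35.0
```

jog_arm(moves=[[[0, 0, 0.15], 0, 3], [[0, 0, 0.15], 0, 3], [[0, 0, 0], 0, 3]])

```text
time_s: 17.88
tcp_pos: [0.5399, 0.1841, 0.1269]
eef_rot: [-180.0, -0.1, -3.0]
contact_force: [-1.3, 0.0, 9.8]
gripper_width: 0.0429
gripper_force: 35.0
```

jog_arm(moves=[[[0, 0, 0.15], 0, 3], [[0, 0, 0], 0, 3]])

```text
time_s: 18.12
tcp_pos: [0.54, 0.1841, 0.1267]
eef_rot: [-180.0, -0.1, -3.0]
contact_force: [-5.1, -0.4, 20.1]
gripper_width: 0.0428
gripper_force: 35.0
```

jog_arm(moves=[[[0, 0, -0.15], 0, 3], [[0, 0, 0], 0, 5.6], [[0, 0, 0], 0, 5.6], [[0, 0, 0], 0, 5.6], [[0, 0, -1], 0, 5.6], [[0, 0, -3], 0, 5.6], [[0, 0, -4], 0, 5.6], [[0, 0, 0], 0, 0], [[0, 0, 0], 0, 0], [[0, 0, 0], 0, 0], [[0, 0, 0], 0, 0]], newtons=20)

```text
time_s: 19.5
tcp_pos: [0.5391, 0.1837, 0.2053]
eef_rot: [179.9, 0.1, -3.0]
contact_force: [-0.1, -0.5, -1.0]
gripper_width: 0.0217
gripper_force: 0.0
```

Run:
```python
from h import *
import pickle
from scipy.optimize import least_squares
S=shot('scene'); T=shot('top'); W=shot('wrist'); pickle.dump((S,T,W),open('s7.pkl','wb'))
t=W['st']['tcp_pos'];print(t,W['st']['contact_force'])
for n,p in (('S',S),('T',T),('W',W)):
    for r in regions_of(p,'pump')[:3]:
        ys,xs=np.nonzero(r['pixels']); print(n,np.round(r['pixel']),round(r['confidence'],2),'bbox',xs.min(),xs.max(),ys.min(),ys.max())
    o=np.array([.5388,.1828,.14]); print(n,'pred origin,head,spout',proj(p,o).round(1),proj(p,o+[0,0,.04]).round(1),proj(p,o+[-.049,.0026,.028]).round(1))
    print('pred collar rim bottom front/back', proj(p,o+[-.022,0,0]).round(1),proj(p,o+[.022,0,0]).round(1),'top back',proj(p,o+[.022,0,.016]).round(1), 'sides top',proj(p,o+[0,.022,.016]).round(1),proj(p,o+[0,-.022,.016]).round(1))
```

```text
[0.53926812 0.18387526 0.20551108] [-0.34383133 -0.11093219  0.36092719]
S [324. 293.] 0.61 bbox 302 370 287 306
S [273. 198.] 0.54 bbox 259 281 187 205
S pred origin,head,spout [274.1 199.6] [272.8 188.3] [259.1 202.6]
pred collar rim bottom front/back [268.3 204.5] [279.8 194.7] top back [279.3 190.2] sides top [267.1 191.4] [280.1 199. ]
T [352. 291.] 0.76 bbox 326 380 252 309
T [430. 246.] 0.28 bbox 411 450 231 265
T pred origin,head,spout [250.5 248.7] [248.3 246.3] [247.6 269.9]
pred collar rim bottom front/back [250.4 258.6] [250.6 238.8] top back [249.7 237.7] sides top [239.5 247.9] [259.8 247.7]
W [572. 254.] 0.82 bbox 510 614 201 335
W [323. 259.] 0.78 bbox 288 355 229 350
W pred origin,head,spout [321.2 257.9] [321.3 277.7] [321.2 342.9]
pred collar rim bottom front/back [322.8 287.7] [319.5 226.8] top back [319.4 231.7] sides top [287.3 266.7] [355.3 263.3]
```

jog_arm(moves=[[[0, 0.1, 1], 0, 0], [[0, 0, 1], 0, 0], [[0, 0, 0.2], 0, 0], [[0, 0, 0.3], 0, 0], [[0, 0, 0.3], 0, 0], [[0, 0, 0.3], 0, 0], [[0, 0, 0.3], 0, 0], [[0, 0, 0.1], 0, 0], [[0, 0, 0], 0, 0]])

```text
time_s: 20.92
tcp_pos: [0.5397, 0.183, 0.1716]
eef_rot: [-180.0, -0.1, -3.0]
contact_force: [-1.8, -0.8, 7.0]
gripper_width: 0.0004
gripper_force: 3.1
```

jog_arm(moves=[[[0, 0, 0.15], 0, 0], [[0, 0, 0.15], 0, 0], [[0, 0, 0], 0, 0]])

```text
time_s: 21.3
tcp_pos: [0.54, 0.183, 0.1699]
eef_rot: [-180.0, -0.1, -3.0]
contact_force: [-4.7, -2.0, 14.0]
gripper_width: 0.0005
gripper_force: 7.0
```

jog_arm(moves=[[[0, 0, 0.15], 0, 0], [[0, 0, 0.1], 0, 0], [[0, 0, 0], 0, 0]])

```text
time_s: 21.68
tcp_pos: [0.5405, 0.183, 0.1696]
eef_rot: [-179.9, -0.2, -2.9]
contact_force: [-8.8, -2.4, 28.5]
gripper_width: 0.0005
gripper_force: 14.0
```

jog_arm(moves=[[[0, 0, -0.5], 0, 0], [[0, 0, -1.2], 0, 0], [[0, 0, -1.2], 0, 0], [[0, 0, 0], 0, 0], [[0, 0, 0], 0, 0], [[0, 0, 0], 0, 0], [[0, 0, 0], 0, 0], [[0, 0, 0], 0, 0]])

```text
time_s: 22.68
tcp_pos: [0.5393, 0.183, 0.1943]
eef_rot: [180.0, 0.0, -3.0]
contact_force: [1.1, -0.3, 0.1]
gripper_width: 0.0004
gripper_force: 0.0
```

jog_arm(moves=[[[0, 0, 0.9], 0, 0], [[0, 0, 0.3], 0, 0], [[0, 0, 0.3], 0, 0], [[0, 0, 0.3], 0, 0], [[0, 0, 0.3], 0, 0], [[0, 0, 0.3], 0, 0], [[0, 0, 0.2], 0, 0], [[0, 0, 0.2], 0, 0], [[0, 0, 0], 0, 0], [[0, 0, 0], 0, 0]])

```text
time_s: 23.92
tcp_pos: [0.5401, 0.1829, 0.1697]
eef_rot: [-180.0, -0.2, -2.9]
contact_force: [-8.4, -1.8, 23.3]
gripper_width: -0.0001
gripper_force: 11.6
```

Fully pressed (23 N at the same hard stop). Now release and retreat.

jog_arm(moves=[[[0, 0, -0.4], 0, 0], [[0, 0, -0.6], 0, 0], [[0, 0, -1], 0, 0], [[0, 0, -2], 0, 0], [[0, 0, -4], 0, 0], [[0, 0, -4], 0, 0], [[0, 0, 0], 0, 0], [[0, 0, 0], 0, 0]])

```text
time_s: 24.92
tcp_pos: [0.5391, 0.1831, 0.2861]
eef_rot: [-180.0, 0.0, -3.0]
contact_force: [-0.7, 0.5, -0.1]
gripper_width: 0.0004
gripper_force: 0.0
```

Run:
```python
from h import *
S=shot('scene'); W=shot('wrist'); T=shot('top')
print(W['st']['tcp_pos'],W['st']['contact_force'])
o=np.array([.5388,.1828,.14])
for n,p in (('S',S),('W',W)):
    for r in regions_of(p,'pump')[:3]:
        ys,xs=np.nonzero(r['pixels']); print(n,np.round(r['pixel']),round(r['confidence'],2),'bbox',xs.min(),xs.max(),ys.min(),ys.max())
    print(n,'pred head,spout',proj(p,o+[0,0,.04]).round(1),proj(p,o+[-.049,.0026,.028]).round(1),'rim back',proj(p,o+[.022,0,.0]).round(1),'front bot',proj(p,o+[-.022,0,0]).round(1))
for n,p in (('S',S),('T',T)):
    for t in ('glass','gold_lid_jar','dish_soap_bottle','spotted_mug'): print(n,t,[np.round(r['pixel']).tolist() for r in regions_of(p,t)[:1]])
# head cap row profile in scene, up vs down prediction
g=cv2.cvtColor(S['pixels'],cv2.COLOR_BGR2GRAY).astype(int)
for dz in (.04,.03): print('cap back edge',proj(S,o+[.0088,.0088,dz]).round(1),'spout end',proj(S,o+[-.049,.0026,dz-.012]).round(1))
for r in range(180,208,2): print(r,g[r,254:290])
```

```text
[0.53891181 0.18287015 0.28557852] [ 0.67310648  0.22256325 -0.33187146]
S [324. 294.] 0.74 bbox 303 370 288 306
S [272. 197.] 0.59 bbox 260 282 186 204
S pred head,spout [272.8 188.3] [259.1 202.6] rim back [279.8 194.7] front bot [268.3 204.5]
W [321. 235.] 0.83 bbox 295 345 209 295
W [513. 254.] 0.83 bbox 475 560 193 296
W pred head,spout [319.9 243.3] [319.9 294.2] rim back [318.7 209.1] front bot [321.3 255.6]
S glass [[412.0, 300.0]]
S gold_lid_jar [[461.0, 305.0]]
S dish_soap_bottle [[354.0, 220.0]]
S spotted_mug [[203.0, 190.0]]
T glass [[249.0, 259.0]]
T gold_lid_jar [[470.0, 223.0]]
T dish_soap_bottle [[330.0, 206.0]]
T spotted_mug [[157.0, 286.0]]
cap back edge [272.5 184.9] spout end [259.1 202.6]
cap back edge [272.8 187.7] spout end [259.5 205.4]
180 [121 138 160 168 165 153  84  52  50  43  49  62  91  99  97  99  99  97
  99  97 101  98  95  89  68  65  57  53  54  50  53  54  57  98 194 222]
182 [115 111 112 116 137 160 115  58  46  48  48  55  79 100  97  98  95  98
  98  98 104  97  67  53  56  63  70  62  61  57  59  61  65  78 114 168]
184 [ 70 127 130 117 115 11
[... 976 characters left out ...]
58  60  86 103 104  95  87  75  71  90  92  95  96  97  95
  99  96  94  95  94  98  95  94  92  77  57  60  59  60  61  59  65  79]
200 [ 56  57  59  67  96 109 104  91  62  52  53  52  69  89  95  94  95  99
 100  96  98  98 101  95  92  85  77  61  62  68  66  67  70  60  57  74]
202 [63 60 69 72 89 93 80 67 58 60 57 54 54 65 72 81 79 81 90 93 84 83 84 75
 74 75 78 83 75 78 67 59 60 55 59 61]
204 [ 64  63  61  58  58  68  71  77  71  61  64  71  85  97  96  91  75  74
  83  76  76  84  77  82  99 101 113 120 121 118 111  86  67  53  54  52]
206 [ 63  57  54  59  64  64  60  55  62  75 102 120 126 128 116 122 125 122
 124 115 113 124 134 134 129 124 119 120 132 132 129 126 119  96  61  56]
```

Cap edge at row ~185 and spout end at about (259,201) match the home pose with the head up. The other things are where they were.

```bash
python3 -c "
from plant import close_job; print(close_job())"
```

```text
the job is handed in; nothing more can be done
None
```

The steel pump is back in the bottle and pushed home, with its spout over the dish. I primed it with a full press and the head sprang back up. The glass is upright, the other things look undisturbed, and the job was handed in at about 25 s of the 67 s limit; the judge's result isn't shown to me.

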